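# Unlock, turn and relock the gas valve of the fly pad

### The arm

A 7-joint arm with a two-finger parallel gripper is mounted at the origin on a cart in front of the work surface, level with it; the furniture and walls round the work are solid. World frame = base frame: x ahead of the robot, y to its left, z up, the work surface at z = 0. Lengths are in m, angles in degrees, forces in N, time in s.
With the tool pointing down it reaches from about 0.4 to 0.85 m from the base axis. Payload 10.4 kg.
Tool frame: the origin (TCP) lies between the finger pads; the fingertips stand 17 mm ahead of it and the grasp point (between the pads) lies 2 mm behind it; z points along the fingers, x is the direction in which the jaws open and shut, and the axes are right-handed (so a half turn about z gives the same grasp; the last joint's range is limited). The gripper opens to 85 mm and grips with 20 to 120 N. Pads are 22 mm wide; open, the fingers measure 114 mm over their backs; the gripper's body (76 mm by 85 mm) begins 54 mm behind the grasp point. The pads swing forward as they close: fully open they stand 13 mm farther back than shut.
Start: joints at [74.851, 19.034, -3.707, 83.658, 1.238, 77.344, -5.071], TCP at [0.15, -0.607, 0.248] pointing down, gripper open.
Joint ranges: [-148.97, 148.97], [-28.65, 121.19], [-84.17, 76.75], [9.2, 138.47], [-72.65, 252.65], [3.7, 117.97], [-149.18, 149.18]. Speed limits (degrees/s): [127.2, 127.2, 159.86, 159.86, 180, 180, 180].

### API

Orientations are given as [roll, pitch, yaw] about the fixed x, y, z axes, in that order (R = Rz(yaw) Ry(pitch) Rx(roll)).
In Python, from workcell import robot gives the robot as it stands.
- The arm moves only by the tool jog_arm, never from a script. Its argument "deltas" is a list of rows, each an object of numbers: "dx", "dy", "dz": the shift along the world's x, y, z scaled (see below); "turn": the turn about the world's z scaled (see below). In form: [{"dx": .., "dy": .., "dz": .., "turn": ..}, ...]. A call has 1 to 12 rows; each row shifts and turns the pose as measured when the row begins; what a row does not reach is not made up. The controller multiplies each number of a shift by 0.025 m and each number of a turn by 0.15 rad. A row lasts 1/10 s, in which the tool goes at most 50 mm and 8.59 degrees, less where a joint would pass 70% of its speed; a pose out of reach is approached as far as the arm can. A call with a number of a shift or a turn outside -1 to 1 is refused whole. A call with a gripper value outside its range is refused whole. "hand" is the opening, from -1 (shut) to 1 (fully open), set as the call begins (left out, the last holds). The fingers move at their own pace and stop on an object; the grip force is fixed at half the most. Time passes only in rows, so rows that do not move let the fingers close. It gives the time, the measured TCP pose, the force and the opening at its end, in the units of the state.
- robot.sense(): the state, without advancing time (a new reading comes with each control period).
- robot.get_image(name): name is "scene" or "side" or "wrist"; returns a dict with "frame" (480x640x3 uint8, blue, green, red), "vfov" (degrees; the focal length in pixels is half the picture's height over the tangent of half this angle, whatever the lens; pixels are square), "cx", "cy" (the principal point, pixels), "k1" (the pictures are not rectified: a ray, as slopes to the right and down, at radius r is drawn at 1 + k1 r^2 times it, then the intrinsics apply), "origin" and "attitude" of the camera in the world; the wrist camera has in their place "T_tool_cam" (4x4, takes a point from camera to tool coordinates, whose origin is the TCP and whose axes are the tool frame's). Camera axes: x right, y down, z forward; pixel columns grow to the right and rows downward; lengths in m; the calibration is good to about 2 mm. A picture is of the moment at which its call begins: read the wrist's pose just before it. There is no depth.
- robot.close_job(): hands the job in, once; it reports no verdict.
The state is a dict: "time_s": time; "joint_pos": joint angles; "joint_vel": joint speeds; "joint_efforts": joint torques, N m; "tcp_pos": TCP position; "ee_rot": TCP orientation; "wrist_force": force on the tool from outside, world axes, zero at the start; "torque": the same for the moment, N m; "grip_width": finger opening in m.
Only numpy, scipy, OpenCV 4.12 (cv2) and the standard library are available. Lean on these libraries where they do the work, as an engineer would, in place of code of your own. Each camera call takes 0.05 s, during which the arm holds its last target.

### The job

Switch the small bench gas valve from rest to run: pull its black knob straight up until it unlocks, turn it anticlockwise (seen from above) past the run mark, the single raised rib on the casing, and push it back down until it is locked fully home, then let go. The lock slot lies somewhere in the first 35 degrees past the mark, so feel for it with light pressure; never force the knob against its lock, and leave the vial, bottle and dish beside it where they stand.

Things in the scene. Friction and masses are not known exactly. Their poses are not given: they have to be found in the camera images.
- valve: fixed gas valve: grey casing 130 (x) x 110 (y) x 55 mm high, origin at the centre of its underside. The vertical knob axis runs through its origin. On top an aluminium collar, outer radius 36 mm, rim 70 mm above the worktop, round the knob's skirt. Gauge on the -x face; hose barbs on the +y and -y faces, to 77 mm from the axis. Hidden in it a steel lock ring: wide rest sector, one narrow run slot
- run_mark (a point): top of the raised steel rib on the casing where the run range begins, 47 mm from the knob axis, 58.5 mm above the worktop, at the casing's -x side, 0.35 rad towards its +y side. The middle of the lock slot lies anywhere from 0.10 to 0.60 rad (6 to 34 degrees) anticlockwise past this mark, differently every time
- knob_grip (a point): centre of the knob's black upright grip bar, on the knob axis, 86 mm above the worktop when home. Bar 46 mm long (this point's x), 14 mm thick (y), 34 mm high (17 mm above and below this point), on a round skirt of 59 mm diameter, whose top is 17 mm below this point. +x points to the rounded nose, the end with the white line. z up. Grip across the thickness from above
- pull (a joint): how far the knob is pulled up, m: 0 home, 0.010 fully out at its stop. About 3.5 N of friction; stays where left. Above 0.006 the tooth is clear and the knob turns freely; pushed down with the tooth not over the slot it stops hard at 0.005, over the slot it goes down to 0. The tooth enters within about 0.03 rad of the slot's middle
- knob (a joint): turn of the knob, rad, growing anticlockwise seen from above: starts at 0 to 0.28 (rest); the nose is at the run mark at 0.85, so the slot lies at 0.95 to 1.45; end stops -0.05 and 1.6. Friction 0.03 N m. While home at rest, the lock blocks it before 0.85
- fly_vial_mid (a point): bystander: corked culture vial standing near the valve, 28 mm diameter, 115 mm tall; this point is half-way up
- bottle_mid (a point): bystander: clear bottle with a black cap, 58 mm diameter, 122 mm tall; this point is half-way up
- dish_mid (a point): bystander: round shallow culture dish, 61 mm diameter, 16 mm high; this point is half-way up
- lock_tooth: steel locking tooth under the nose of the knob, moving with it: 8 x 5 x 6 mm, 24 mm from the axis; hidden below the skirt. Its origin lies on the knob axis at the underside of the skirt (63 mm above the worktop when home), x towards the nose, z up. More than 30 N between tooth and lock is forcing it

How it is judged:
By the outcome, as a careful person would: the job done as asked, in the order asked, and still so for the second after the job is handed in, with the robot touching nothing.
It also fails if it takes over 48 s, if anything falls off the work surface, if the arm or the gripper's body presses on something with over 40 N, if the wrist force passes 120 N, or if a joint passes its speed limit or range.

## Working session

There is one attempt and no reset: what is moved stays moved. The work goes in short steps, Python scripts to look and compute and a tool call to move; the robot and the scene stay as the last step left them, time stands still between calls to the robot, and variables do not carry over. Pictures are saved under pics/ and viewed, and the job is handed in when it is done.

Besides the shell and the picture viewer there is one more tool, called after ">>>" as name(argument=value, ...), one argument or row to a line, values as JSON. jog_arm: Moves the arm, as the interface text tells. Its arguments: {"type":"object","properties":{"deltas":{"type":"array","items":{"type":"object","properties":{"dx":{"type":"number","minimum":-1,"maximum":1},"dy":{"type":"number","minimum":-1,"maximum":1},"dz":{"type":"number","minimum":-1,"maximum":1},"turn":{"type":"number","minimum":-1,"maximum":1}}}},"hand":{"type":"number"}},"required":["deltas"]}

```bash
mkdir -p pics; ls; python3 - <<'E'
from workcell import robot
import cv2
print(robot.sense())
for n in ["scene","side","wrist"]:
    d=robot.get_image(n); cv2.imwrite(f"pics/{n}0.png",d.pop("frame")); print(n,d)
E
```

```text
pics
{'time_s': 0.0, 'joint_pos': array([74.8526559 , 19.0717672 , -3.70736223, 83.7039934 ,  1.23532956,
       77.34334396, -5.07126918]), 'joint_vel': array([ 0.01593885, -0.03122255,  0.07467085, -0.02248089,  0.08581098,
        0.1464614 ,  0.03497947]), 'joint_efforts': array([-6.21613344e-05, -6.25442863e+01,  4.94302309e-02, -3.91601586e+01,
        1.63302000e-02,  9.92611429e-03,  2.41156010e-05]), 'tcp_pos': array([ 0.14957017, -0.60649084,  0.24753494]), 'ee_rot': array([ 1.79998681e+02,  7.93714002e-02, -7.61471581e+01]), 'wrist_force': array([ 0.24569307, -0.04046394, -0.7863696 ]), 'torque': array([ 0.00608083,  0.03147454, -0.0452633 ]), 'grip_width': 0.08533997072216973}
scene {'vfov': 52.678596919084185, 'cx': 313.09320772886815, 'cy': 237.6148154800233, 'k1': -0.13128049802858785, 'origin': array([ 0.26662084, -0.42880208,  0.65702341]), 'attitude': array([-132.9549877 ,   -0.90116696,  -30.91821477])}
side {'vfov': 47.85750925717226, 'cx': 320.83101810011544, 'cy': 246.28680628352296, 'k1': -0.1441212884699836, 'origin': array([0.33827386, 0.79828369, 0.50824524]), 'attitude': array([-118.9397579 ,   -1.23200772, -161.51938886])}
wrist {'vfov': 63.35777534888828, 'cx': 320.7391545332192, 'cy': 233.16905246427643, 'k1': -0.019583970437801974, 'T_tool_cam': array([[ 9.99999828e-01,  1.93494129e-04,  5.54016236e-04,
         1.77209709e-04],
       [-3.49722320e-04,  9.54614778e-01,  2.97843085e-01,
        -7.58661709e-02],
       [-4.71241198e-04, -2.97843228e-01,  9.54614681e-01,
        -1.25397915e-01],
       [ 0.00000000e+00,  0.00000000e+00,  0.00000000e+00,
         1.00000000e+00]])}
```

View pics/scene0.png

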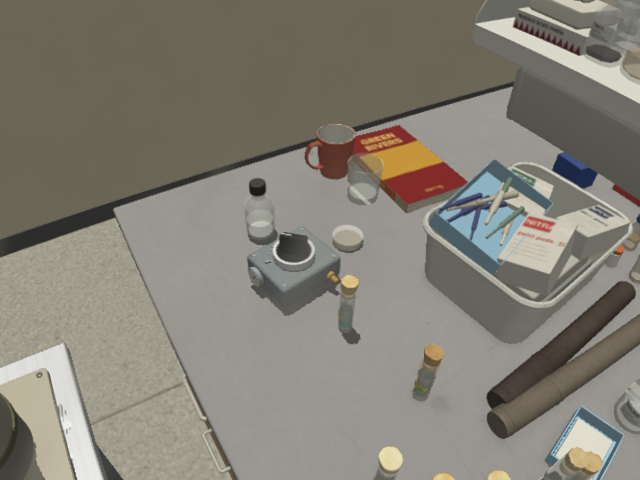

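View pics/side0.png

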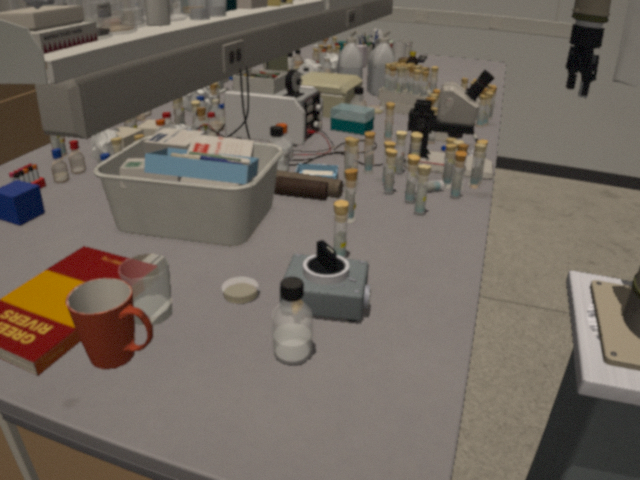

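View pics/wrist0.png

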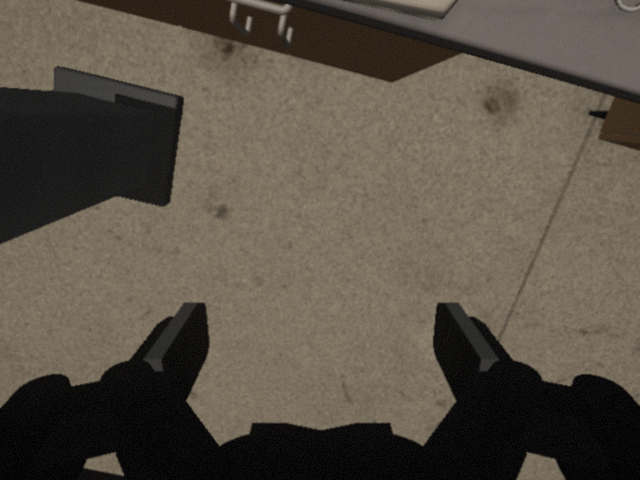

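Valve knob is at about (293,245) in the scene view and (326,260) in the side view, with the vial at (347,305), bottle at (260,212) and dish at (347,238). I'll zoom in for exact pixels.

```bash
cat > h.py <<'E'
import numpy as np, cv2
from scipy.spatial.transform import Rotation as R
from workcell import robot
def cam(d):
    f=240/np.tan(np.radians(d["vfov"]/2)); K=np.array([[f,0,d["cx"]],[0,f,d["cy"]],[0,0,1]])
    if "origin" in d: T=np.eye(4);T[:3,:3]=R.from_euler("xyz",d["attitude"],degrees=True).as_matrix();T[:3,3]=d["origin"]
    else:
        s=d["s"];A=np.eye(4);A[:3,:3]=R.from_euler("xyz",s["ee_rot"],degrees=True).as_matrix();A[:3,3]=s["tcp_pos"];T=A@d["T_tool_cam"]
    return K,np.array([d["k1"],0,0,0.]),T
def get(n,fn=None):
    s=robot.sense(); d=robot.get_image(n); d["s"]=s
    if fn: cv2.imwrite(fn,d["frame"])
    return d
def ray(d,uv):
    K,D,T=cam(d); p=cv2.undistortPoints(np.array([[uv]],float),K,D)[0,0]
    return T[:3,3],T[:3,:3]@np.array([p[0],p[1],1])
def onz(d,uv,z):
    o,v=ray(d,uv); return o+v*(z-o[2])/v[2]
def proj(d,P):
    K,D,T=cam(d); Ti=np.linalg.inv(T)
    return cv2.projectPoints(np.atleast_2d(np.array(P,float)),cv2.Rodrigues(Ti[:3,:3])[0],Ti[:3,3],K,D)[0][:,0]
E
python3 - <<'E'
import cv2
a=cv2.imread("pics/scene0.png")[170:340,230:370]; cv2.imwrite("pics/sc.png",cv2.resize(a,None,fx=3.5,fy=3.5,interpolation=3-1))
a=cv2.imread("pics/side0.png")[200:370,220:380]; cv2.imwrite("pics/sd.png",cv2.resize(a,None,fx=3.5,fy=3.5,interpolation=2))
E
```

```text
(no output)
```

View pics/sc.png

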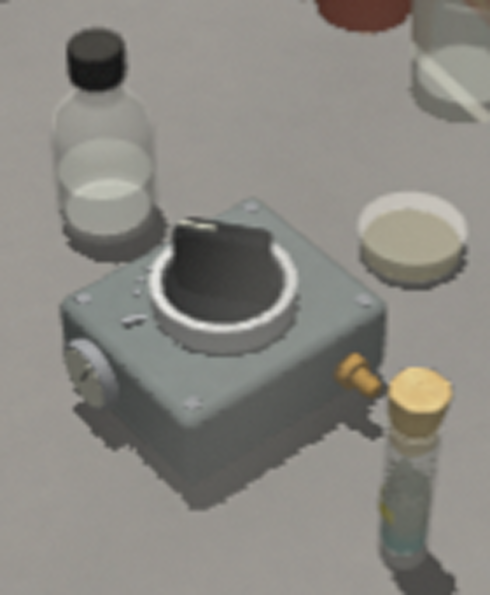

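View pics/sd.png

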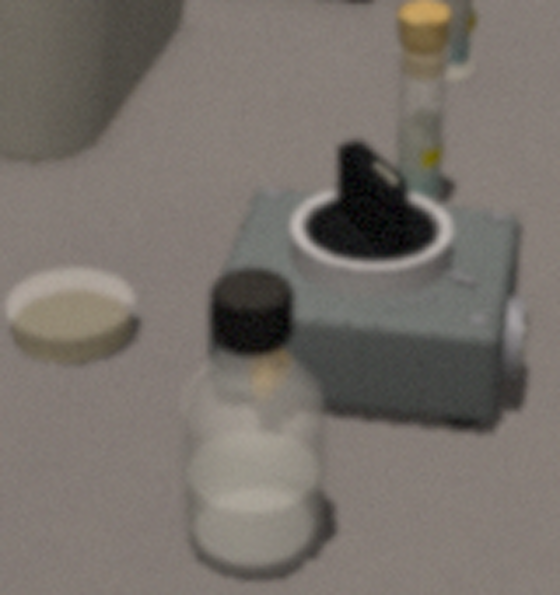

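```bash
cat > fit.py <<'E'
from h import *
from scipy.optimize import least_squares
import pickle
ds=get("scene");dd=get("side")
S=lambda u,v:(230+u/3.5-.36,170+v/3.5-.36)
D=lambda u,v:(220+u/3.5-.36,200+v/3.5-.36)
c=onz(ds,S(224,278),.07); print("collar scene",c, "side",onz(dd,D(371,230),.07))
print("screws", [onz(ds,S(*p),.055) for p in [(82,299),(251,206),(365,299),(193,403)]])
q=np.array([onz(ds,S(*p),.056)[:2] for p in [(82,299),(251,206),(365,299),(193,403)]])
print("screw centre",q.mean(0)); 
for i in range(4):
    e=q[(i+1)%4]-q[i]; print(np.linalg.norm(e),np.degrees(np.arctan2(e[1],e[0])))
print("mark",onz(ds,S(133,320),.0585), onz(dd,D(463,278),.0585))
a,b=onz(ds,S(178,222),.103),onz(ds,S(215,227),.103); e=b-a; print("bar line",a,b,np.degrees(np.arctan2(e[1],e[0])))
a,b=onz(ds,S(180,222),.103),onz(ds,S(270,233),.103); e=b-a; print("bar far edge",a,b,np.linalg.norm(e),np.degrees(np.arctan2(e[1],e[0])))
print("line side",onz(dd,D(375,163),.103),onz(dd,D(398,185),.103))
def two(p,q):
    o1,v1=ray(ds,p);o2,v2=ray(dd,q)
    v1/=np.linalg.norm(v1);v2/=np.linalg.norm(v2)
    t=np.linalg.lstsq(np.c_[v1,-v2],o2-o1,rcond=None)[0]; return (o1+v1*t[0]+o2+v2*t[1])/2,np.linalg.norm(o1+v1*t[0]-o2-v2*t[1])
print("collar tri",two(S(224,278),D(371,230)))
print("vial base",onz(ds,S(405,550),0),onz(ds,S(420,380),.115),onz(dd,D(425,15),.115))
print("bottle",onz(ds,S(97,45),.122),onz(dd,D(252,293),.122))
print("dish",onz(ds,S(412,220),.016),onz(dd,D(71,298),.016))
E
python3 fit.py
```

```text
collar scene [0.55437567 0.09927463 0.07      ] side [0.55385697 0.09960975 0.07      ]
screws [array([0.49270889, 0.13515975, 0.055     ]), array([0.60088822, 0.15337306, 0.055     ]), array([0.61562355, 0.06423315, 0.055     ]), array([0.50780735, 0.04643672, 0.055     ])]
screw centre [0.55377922 0.09892263]
0.10951961154390885 9.556813906548866
0.09019953618962816 -80.61356733195036
0.10909358610998414 -170.62711726631738
0.08984906480384892 99.65779865803249
mark [0.50678518 0.1061741  0.0585    ] [0.50837016 0.10635458 0.0585    ]
bar line [0.53786137 0.11452617 0.103     ] [0.55163312 0.10246869 0.103     ] -41.20289847955171
bar far edge [0.53869947 0.11404335 0.103     ] [0.57246215 0.08555414 0.103     ] 0.04417639026501449 -40.15792438935845
line side [0.55381749 0.09676305 0.103     ] [0.53838834 0.11201353 0.103     ]
collar tri (array([0.55416843, 0.09927754, 0.06989407]), np.float64(0.0004654365541104476))
vial base [ 0.5725205  -0.04304939  0.        ] [ 0.57470324 -0.03844087  0.115     ] [ 0.57120161 -0.03749957  0.115     ]
bottle [0.55667625 0.23949287 0.122     ] [0.55587285 0.24184851 0.122     ]
dish [0.69509339 0.13576546 0.016     ] [0.69452143 0.12348126 0.016     ]
```

```bash
python3 - <<'E'
from h import *
dd=get("side");ds=get("scene")
for n,p in dict(scope_base=(445,165),scope_top=(488,75),v1=(422,213),v2=(340,255),edge1=(497,160),edge2=(475,400)).items(): print(n,onz(dd,p,0).round(3),onz(dd,p,.15).round(3))
# objects near path
for n,p in dict(v=(388,455),v2=(432,355),edge=(130,230),edge2=(230,470)).items(): print(n,onz(ds,p,.1).round(3), onz(ds,p,0).round(3))
E
```

```text
scope_base [ 0.446 -0.636  0.   ] [ 0.414 -0.212  0.15 ]
scope_top [ 0.395 -2.077  0.   ] [ 0.378 -1.229  0.15 ]
v1 [ 0.457 -0.302  0.   ] [0.422 0.023 0.15 ]
v2 [ 0.575 -0.058  0.   ] [0.505 0.195 0.15 ]
edge1 [ 0.308 -0.741  0.   ] [ 0.317 -0.287  0.15 ]
edge2 [0.297 0.247 0.   ] [0.309 0.41  0.15 ]
v [ 0.466 -0.283  0.1  ] [ 0.502 -0.256  0.   ]
v2 [ 0.601 -0.202  0.1  ] [ 0.661 -0.161  0.   ]
edge [0.316 0.255 0.1  ] [0.325 0.378 0.   ]
edge2 [ 0.3   -0.206  0.1  ] [ 0.306 -0.166  0.   ]
```

>>> jog_arm(
  deltas=[
    {"dx": 0.3, "dy": 0.6, "dz": 0.5, "turn": 0.4},
    {"dx": 0.5, "dy": 0.9, "dz": 0.5, "turn": 0.6},
    {"dx": 0.5, "dy": 0.9, "dz": 0.5, "turn": 0.6},
    {"dx": 0.6, "dy": 0.9, "dz": 0.5, "turn": 0.6},
    {"dx": 0.6, "dy": 0.9, "turn": 0.6},
    {"dx": 0.6, "dy": 0.9, "turn": 0.6},
    {"dx": 0.6, "dy": 0.9, "turn": 0.6},
    {"dx": 0.6, "dy": 0.9, "turn": 0.6},
    {"dx": 0.6, "dy": 0.9, "turn": 0.6},
    {"dx": 0.6, "dy": 0.9, "turn": 0.6},
  ],
)

```text
invalid input at $.deltas[4]: expected keys dx, dy, dz, turn
```

>>> jog_arm(
  deltas=[
    {"dx": 0.3, "dy": 0.6, "dz": 0.5, "turn": 0.4},
    {"dx": 0.5, "dy": 0.9, "dz": 0.5, "turn": 0.6},
    {"dx": 0.5, "dy": 0.9, "dz": 0.5, "turn": 0.6},
    {"dx": 0.6, "dy": 0.9, "dz": 0.5, "turn": 0.6},
    {"dx": 0.6, "dy": 0.9, "dz": 0, "turn": 0.6},
    {"dx": 0.6, "dy": 0.9, "dz": 0, "turn": 0.6},
    {"dx": 0.6, "dy": 0.9, "dz": 0, "turn": 0.6},
    {"dx": 0.6, "dy": 0.9, "dz": 0, "turn": 0.6},
    {"dx": 0.6, "dy": 0.9, "dz": 0, "turn": 0.6},
    {"dx": 0.6, "dy": 0.9, "dz": 0, "turn": 0.6},
  ],
)

```text
time_s: 1.35
tcp_pos: [0.2879, -0.3827, 0.2993]
ee_rot: [179.8, 0.0, -24.8]
wrist_force: [0.7, -0.0, -0.4]
grip_width: 0.0853
```

>>> jog_arm(
  deltas=[
    {"dx": 0.55, "dy": 1, "dz": 0, "turn": 0.5},
    {"dx": 0.55, "dy": 1, "dz": 0, "turn": 0.5},
    {"dx": 0.55, "dy": 1, "dz": 0, "turn": 0.5},
    {"dx": 0.55, "dy": 1, "dz": 0, "turn": 0.5},
    {"dx": 0.55, "dy": 1, "dz": 0, "turn": 0.5},
    {"dx": 0.55, "dy": 1, "dz": 0, "turn": 0.5},
    {"dx": 0.55, "dy": 1, "dz": 0, "turn": 0.5},
    {"dx": 0.55, "dy": 1, "dz": 0, "turn": 0.5},
    {"dx": 0.55, "dy": 1, "dz": 0, "turn": 0.5},
    {"dx": 0.55, "dy": 1, "dz": 0, "turn": 0.5},
    {"dx": 0.55, "dy": 1, "dz": 0, "turn": 0.5},
    {"dx": 0.55, "dy": 1, "dz": 0, "turn": 0.5},
  ],
)

```text
time_s: 2.55
tcp_pos: [0.4607, -0.0568, 0.3003]
ee_rot: [179.6, -0.0, 30.6]
wrist_force: [0.7, -0.0, -0.5]
grip_width: 0.0853
```

>>> jog_arm(
  deltas=[
    {"dx": 0.55, "dy": 0.9, "dz": -0.3, "turn": 0.3},
    {"dx": 0.55, "dy": 0.9, "dz": -0.4, "turn": 0.3},
    {"dx": 0.55, "dy": 0.9, "dz": -0.4, "turn": 0.3},
    {"dx": 0.55, "dy": 0.9, "dz": -0.4, "turn": 0.3},
    {"dx": 0.55, "dy": 0.9, "dz": -0.4, "turn": 0.3},
    {"dx": 0.55, "dy": 0.9, "dz": -0.4, "turn": 0.3},
    {"dx": 0.4, "dy": 0.8, "dz": -0.4, "turn": 0.1},
    {"dx": 0, "dy": 0, "dz": 0, "turn": 0},
  ],
)

```text
time_s: 3.35
tcp_pos: [0.5541, 0.1196, 0.2315]
ee_rot: [179.5, -0.2, 49.2]
wrist_force: [-0.6, -0.5, -0.1]
grip_width: 0.0855
```

```bash
python3 - <<'E'
from h import *
import pickle
d=get("wrist","pics/w1.png"); pickle.dump(d,open("w1.pkl","wb")); s=robot.sense()
print(s["tcp_pos"],s["ee_rot"],s["joint_pos"],s["wrist_force"])
E
```

```text
[0.55407104 0.11830946 0.23215576] [179.49143191  -0.22916297  49.16892896] [ 24.46707229  18.41789834 -49.79780324  92.47224516  14.81136246
  75.43654627  21.63142546] [ 0.460517   -0.17374379  0.34424437]
```

View pics/w1.png

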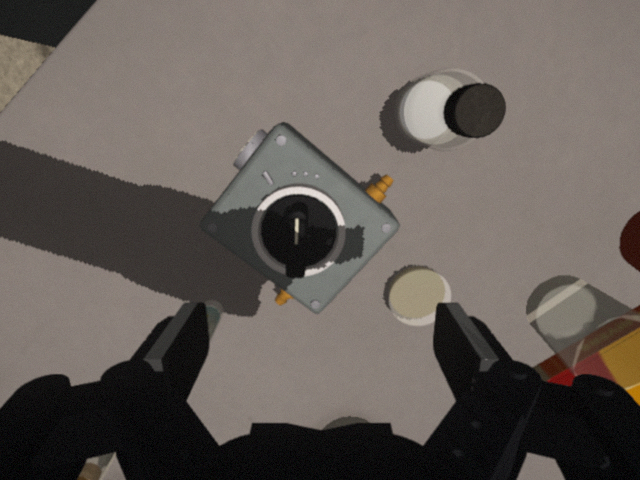

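```bash
python3 - <<'E'
from h import *
import pickle
d=pickle.load(open("w1.pkl","rb"))
a=d["frame"][170:300,230:370].astype(float); a=np.clip(255*(a/255)**.45,0,255).astype('uint8'); cv2.imwrite("pics/w1c.png",cv2.resize(a,None,fx=4,fy=4,interpolation=2))
E
```

```text
(no output)
```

View pics/w1c.png

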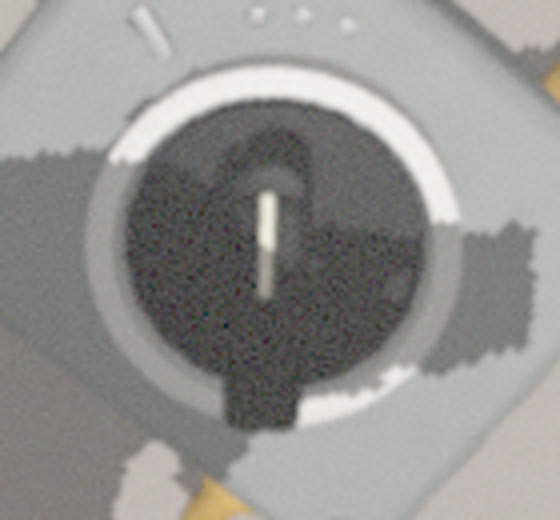

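```bash
python3 - <<'E'
from h import *
import pickle
d=pickle.load(open("w1.pkl","rb"))
W=lambda u,v:(230+u/4-.375,170+v/4-.375)
a,b=onz(d,W(268,192),.103),onz(d,W(265,298),.103);e=a-b;print(a,b,np.degrees(np.arctan2(e[1],e[0])))
print("tail",onz(d,W(262,428),.103)); n=onz(d,W(262,428),.103); e=a-n; print(np.degrees(np.arctan2(e[1],e[0])),np.linalg.norm(e))
print("collar",onz(d,W(274,243),.07))
print("mark",onz(d,W(152,33),.0585))
q=[onz(d,p,.056)[:2] for p in [(281,141),(211,228),(315,304),(386,228)]];print(np.mean(q,0),q)
E
```

```text
[0.53841866 0.1118015  0.103     ] [0.55221916 0.09876092 0.103     ] 136.62170703852743
tail [0.57008153 0.08204177 0.103     ]
136.77470361582718 0.043453187519111154
collar [0.55242535 0.09838427 0.07      ]
mark [0.50781461 0.10595643 0.0585    ]
[0.55407101 0.09669673] [array([0.49406823, 0.13217109]), array([0.50772883, 0.04296914]), array([0.61434901, 0.0616252 ]), array([0.60013799, 0.1500215 ])]
```

>>> jog_arm(
  deltas=[
    {"dx": 0, "dy": -0.8, "dz": 0, "turn": -0.28},
    {"dx": 0, "dy": 0, "dz": -0.5, "turn": 0},
    {"dx": 0, "dy": 0, "dz": -1, "turn": 0},
    {"dx": 0, "dy": 0, "dz": -1, "turn": 0},
    {"dx": 0, "dy": 0, "dz": -0.5, "turn": 0},
    {"dx": 0, "dy": 0, "dz": 0, "turn": 0},
  ],
  hand=0,
)

```text
time_s: 4.0
tcp_pos: [0.5535, 0.0912, 0.1562]
ee_rot: [179.2, -0.2, 46.2]
wrist_force: [0.1, 0.4, -0.1]
grip_width: 0.0424
```

```bash
python3 - <<'E'
from h import *
d=get("wrist","pics/w2.png"); s=robot.sense()
print(s["tcp_pos"],s["ee_rot"],s["grip_width"],s["wrist_force"])
print(proj(d,[[.554,.0985,.07],[.554,.0985,.103]]))
E
```

```text
[0.55387713 0.09131272 0.15713916] [179.13080387  -0.25880762  46.1724876 ] 0.042621422694710295 [-0.5078101  -0.12026973  0.18515169]
[[330.62691574 239.9005604 ]
 [332.48644774 261.92554607]]
```

View pics/w2.png

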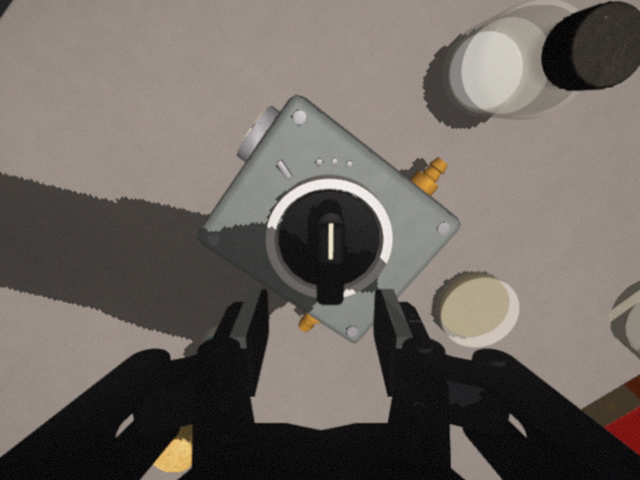

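>>> jog_arm(
  deltas=[
    {"dx": 0, "dy": 0.29, "dz": 0, "turn": 0.06},
    {"dx": 0, "dy": 0, "dz": 0, "turn": 0},
    {"dx": 0, "dy": 0, "dz": -0.7, "turn": 0},
    {"dx": 0, "dy": 0, "dz": -0.7, "turn": 0},
    {"dx": 0, "dy": 0, "dz": -0.6, "turn": 0},
    {"dx": 0, "dy": 0, "dz": 0, "turn": 0},
  ],
)

```text
time_s: 4.65
tcp_pos: [0.557, 0.1006, 0.1115]
ee_rot: [178.8, -0.7, 46.8]
wrist_force: [-0.5, 0.7, -0.9]
grip_width: 0.0426
```

```bash
python3 - <<'E'
from h import *
d=get("wrist","pics/w3.png"); s=robot.sense()
print(s["tcp_pos"],s["ee_rot"],s["grip_width"],s["wrist_force"],s["torque"])
E
```

```text
[0.55763388 0.10094752 0.11266495] [178.72679011  -0.72976479  46.77380853] 0.042469293423770656 [0.46098851 0.2407486  0.80665031] [ 0.02322026  0.03343969 -0.00778784]
```

View pics/w3.png

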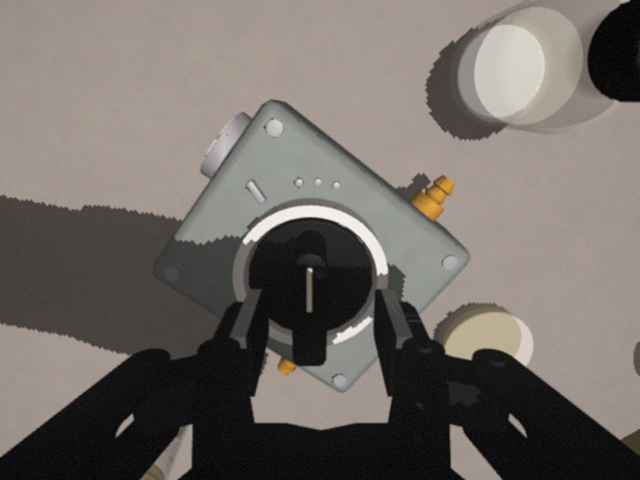

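>>> jog_arm(
  deltas=[
    {"dx": -0.1, "dy": -0.07, "dz": 0, "turn": 0},
    {"dx": 0, "dy": 0, "dz": -0.25, "turn": 0},
    {"dx": 0, "dy": 0, "dz": -0.25, "turn": 0},
    {"dx": 0, "dy": 0, "dz": -0.2, "turn": 0},
    {"dx": 0, "dy": 0, "dz": 0, "turn": 0},
  ],
)

```text
time_s: 5.2
tcp_pos: [0.5563, 0.0993, 0.0963]
ee_rot: [178.6, -0.9, 46.8]
wrist_force: [0.9, -0.2, -1.1]
grip_width: 0.0427
```

>>> jog_arm(
  deltas=[
    {"dx": -0.1, "dy": -0.04, "dz": -0.1, "turn": 0},
    {"dx": 0, "dy": 0, "dz": 0, "turn": 0},
    {"dx": 0, "dy": 0, "dz": 0, "turn": 0},
  ],
)

```text
time_s: 5.5
tcp_pos: [0.5535, 0.0983, 0.0935]
ee_rot: [178.6, -0.9, 46.8]
wrist_force: [-0.0, -0.1, 0.6]
grip_width: 0.0426
```

```bash
python3 - <<'E'
from h import *
d=get("wrist","pics/w4.png"); s=robot.sense()
print(s["tcp_pos"],s["ee_rot"],s["grip_width"],s["wrist_force"],s["torque"])
d=get("scene");cv2.imwrite("pics/s4.png",cv2.resize(d["frame"][150:340,200:400],None,fx=3.5,fy=3.5))
E
```

```text
[0.55344934 0.09833035 0.09348698] [178.60610011  -0.86564188  46.76804281] 0.04295205843165134 [0.52514308 0.25801783 0.29060293] [-0.00305616  0.00863078  0.01032473]
```

View pics/w4.png

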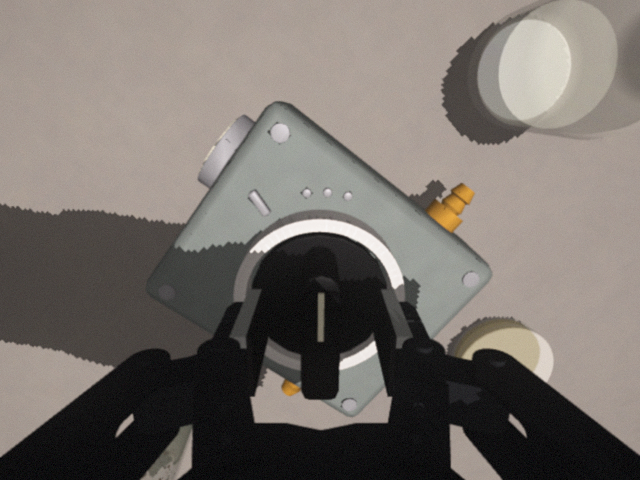

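View pics/s4.png

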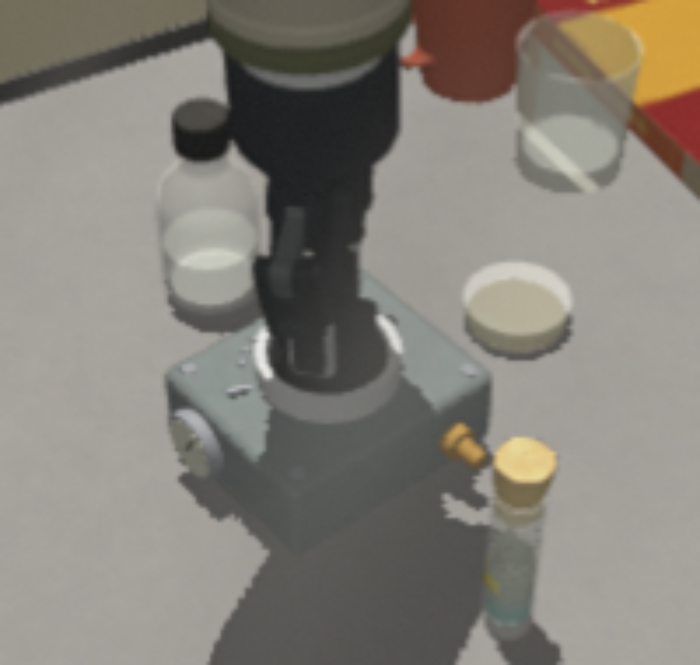

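The knob bar sits centred between the pads (columns 303-338, pads at 260/385). I'll close on it.

>>> jog_arm(
  deltas=[
    {"dx": 0, "dy": 0, "dz": 0, "turn": 0},
    {"dx": 0, "dy": 0, "dz": 0, "turn": 0},
    {"dx": 0, "dy": 0, "dz": 0, "turn": 0},
    {"dx": 0, "dy": 0, "dz": 0, "turn": 0},
    {"dx": 0, "dy": 0, "dz": 0, "turn": 0},
  ],
  hand=-1,
)

```text
time_s: 6.1
tcp_pos: [0.5534, 0.098, 0.094]
ee_rot: [178.6, -0.8, 46.8]
wrist_force: [0.0, -0.0, 0.3]
grip_width: 0.0134
```

>>> jog_arm(
  deltas=[
    {"dx": 0, "dy": 0, "dz": 0.1, "turn": 0},
    {"dx": 0, "dy": 0, "dz": 0.1, "turn": 0},
    {"dx": 0, "dy": 0, "dz": 0, "turn": 0},
  ],
)

```text
time_s: 6.4
tcp_pos: [0.5534, 0.098, 0.0987]
ee_rot: [178.6, -0.8, 46.8]
wrist_force: [-2.1, -0.3, 1.5]
grip_width: 0.0126
```

>>> jog_arm(
  deltas=[
    {"dx": 0, "dy": 0, "dz": 0.08, "turn": 0},
    {"dx": 0, "dy": 0, "dz": 0.08, "turn": 0},
  ],
)

```text
time_s: 6.6
tcp_pos: [0.5533, 0.098, 0.1027]
ee_rot: [178.6, -0.8, 46.8]
wrist_force: [2.4, 0.8, -5.2]
grip_width: 0.0127
```

```bash
python3 - <<'E'
from h import *
d=get("wrist","pics/w5.png"); s=robot.sense()
print(s["tcp_pos"],s["ee_rot"],s["grip_width"],s["wrist_force"],s["torque"])
d=get("side");cv2.imwrite("pics/d5.png",cv2.resize(d["frame"][200:340,250:400],None,fx=4,fy=4))
E
```

```text
[0.55332697 0.09796244 0.10291257] [178.61896893  -0.82822126  46.75169448] 0.012979294467240698 [ 0.16813227 -1.05079338 -1.61034871] [-0.02613512 -0.05210075  0.00117667]
```

View pics/w5.png

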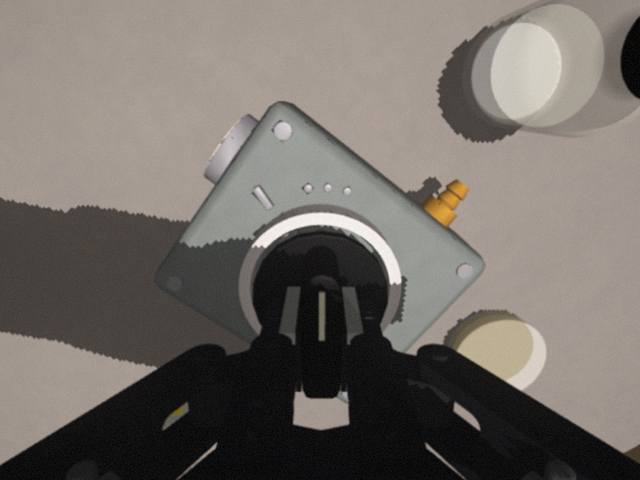

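View pics/d5.png

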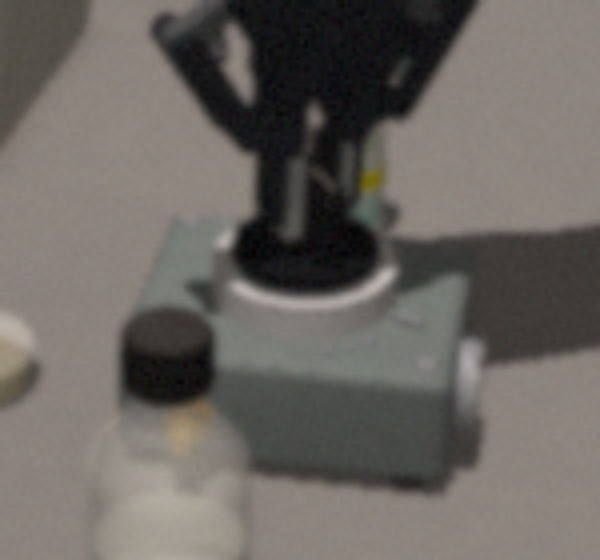

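>>> jog_arm(
  deltas=[
    {"dx": 0, "dy": 0, "dz": 0, "turn": 0.2},
    {"dx": 0, "dy": 0, "dz": 0, "turn": 0.3},
    {"dx": 0, "dy": 0, "dz": 0, "turn": 0.3},
    {"dx": 0, "dy": 0, "dz": 0, "turn": 0.2},
    {"dx": 0, "dy": 0, "dz": 0, "turn": 0},
  ],
)

```text
time_s: 7.2
tcp_pos: [0.5533, 0.0979, 0.1029]
ee_rot: [178.6, -0.8, 56.0]
wrist_force: [-0.2, 0.3, -3.4]
grip_width: 0.0129
```

>>> jog_arm(
  deltas=[
    {"dx": 0, "dy": 0, "dz": 0, "turn": 0.3},
    {"dx": 0, "dy": 0, "dz": 0, "turn": 0.4},
    {"dx": 0, "dy": 0, "dz": 0, "turn": 0.4},
    {"dx": 0, "dy": 0, "dz": 0, "turn": 0.4},
    {"dx": 0, "dy": 0, "dz": 0, "turn": 0.4},
    {"dx": 0, "dy": 0, "dz": 0, "turn": 0.4},
    {"dx": 0, "dy": 0, "dz": 0, "turn": 0.3},
    {"dx": 0, "dy": 0, "dz": 0, "turn": 0},
  ],
)

```text
time_s: 8.0
tcp_pos: [0.5531, 0.0974, 0.1029]
ee_rot: [178.6, -0.8, 79.2]
wrist_force: [0.2, 0.9, -2.3]
grip_width: 0.0129
```

```bash
python3 - <<'E'
from h import *
d=get("wrist","pics/w6.png"); s=robot.sense()
print(s["tcp_pos"],s["ee_rot"],s["grip_width"],s["wrist_force"],s["torque"],s["joint_pos"])
E
```

```text
[0.55310511 0.09743363 0.10292397] [178.58707342  -0.76032322  79.15241906] 0.013028007704963977 [ 0.62218045  0.17034429 -3.0605298 ] [-0.09377545  0.00708847  0.07281575] [ 28.68941076  26.59811572 -52.60261392 102.08883332  23.97390297
  61.50093422  46.99375917]
```

View pics/w6.png

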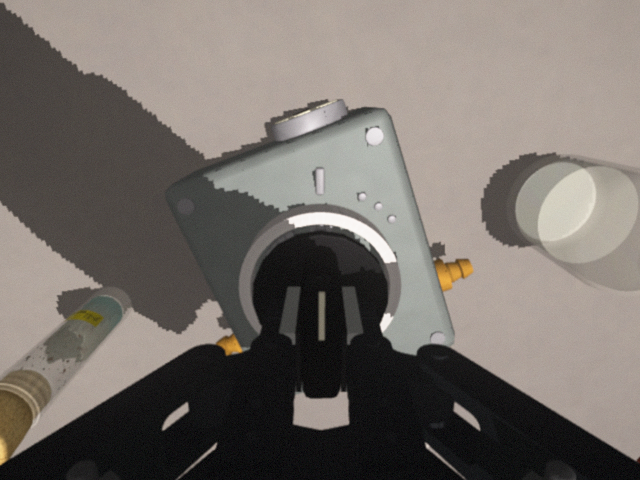

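Rib and nose line are both at column ~320, so the knob is at the mark at yaw 79.2°. Next I pass the mark and test the stop with light pressure.

>>> jog_arm(
  deltas=[
    {"dx": 0, "dy": 0, "dz": 0, "turn": 0.2},
    {"dx": 0, "dy": 0, "dz": 0, "turn": 0.2},
    {"dx": 0, "dy": 0, "dz": 0, "turn": 0},
    {"dx": 0, "dy": 0, "dz": -0.06, "turn": 0},
    {"dx": 0, "dy": 0, "dz": -0.05, "turn": 0},
    {"dx": 0, "dy": 0, "dz": 0, "turn": 0},
  ],
)

```text
time_s: 8.65
tcp_pos: [0.5531, 0.0974, 0.1006]
ee_rot: [178.6, -0.7, 82.7]
wrist_force: [0.2, 0.4, -2.5]
grip_width: 0.0132
```

>>> jog_arm(
  deltas=[
    {"dx": 0, "dy": 0, "dz": -0.04, "turn": 0},
    {"dx": 0, "dy": 0, "dz": -0.04, "turn": 0},
  ],
)

```text
time_s: 8.85
tcp_pos: [0.5532, 0.0974, 0.0988]
ee_rot: [178.6, -0.7, 82.7]
wrist_force: [-2.3, -2.0, 7.6]
grip_width: 0.0128
```

>>> jog_arm(
  deltas=[
    {"dx": 0, "dy": 0, "dz": -0.04, "turn": 0},
  ],
)

```text
time_s: 8.95
tcp_pos: [0.5534, 0.0975, 0.0985]
ee_rot: [178.5, -0.7, 82.7]
wrist_force: [-6.5, -2.9, 17.6]
grip_width: 0.0128
```

>>> jog_arm(
  deltas=[
    {"dx": 0, "dy": 0, "dz": -0.04, "turn": 0},
  ],
)

```text
time_s: 9.05
tcp_pos: [0.5534, 0.0975, 0.0984]
ee_rot: [178.5, -0.6, 82.7]
wrist_force: [-8.0, -2.4, 17.1]
grip_width: 0.0133
```

>>> jog_arm(
  deltas=[
    {"dx": 0, "dy": 0, "dz": 0.01, "turn": 0},
    {"dx": 0, "dy": 0, "dz": -0.015, "turn": 0.12},
    {"dx": 0, "dy": 0, "dz": -0.02, "turn": 0},
  ],
)

```text
time_s: 9.35
tcp_pos: [0.5533, 0.0975, 0.0987]
ee_rot: [178.5, -0.6, 83.8]
wrist_force: [-5.2, -3.0, 10.5]
grip_width: 0.0128
```

>>> jog_arm(
  deltas=[
    {"dx": 0, "dy": 0, "dz": -0.015, "turn": 0.12},
    {"dx": 0, "dy": 0, "dz": -0.02, "turn": 0},
  ],
)

```text
time_s: 9.55
tcp_pos: [0.5533, 0.0975, 0.0987]
ee_rot: [178.5, -0.5, 84.9]
wrist_force: [-5.5, -1.0, 10.4]
grip_width: 0.0132
```

>>> jog_arm(
  deltas=[
    {"dx": 0, "dy": 0, "dz": -0.015, "turn": 0.12},
    {"dx": 0, "dy": 0, "dz": -0.02, "turn": 0},
    {"dx": 0, "dy": 0, "dz": -0.015, "turn": 0.12},
    {"dx": 0, "dy": 0, "dz": -0.02, "turn": 0},
  ],
)

```text
time_s: 9.95
tcp_pos: [0.5533, 0.0975, 0.0986]
ee_rot: [178.6, -0.5, 87.2]
wrist_force: [-5.7, -2.2, 11.0]
grip_width: 0.0129
```

>>> jog_arm(
  deltas=[
    {"dx": 0, "dy": 0, "dz": -0.015, "turn": 0.12},
    {"dx": 0, "dy": 0, "dz": -0.02, "turn": 0},
  ],
)

```text
time_s: 10.15
tcp_pos: [0.5533, 0.0975, 0.0986]
ee_rot: [178.6, -0.4, 88.3]
wrist_force: [-4.4, -2.2, 9.8]
grip_width: 0.0129
```

>>> jog_arm(
  deltas=[
    {"dx": 0, "dy": 0, "dz": -0.015, "turn": 0.12},
    {"dx": 0, "dy": 0, "dz": -0.02, "turn": 0},
    {"dx": 0, "dy": 0, "dz": -0.015, "turn": 0.12},
    {"dx": 0, "dy": 0, "dz": -0.02, "turn": 0},
  ],
)

```text
time_s: 10.55
tcp_pos: [0.5533, 0.0974, 0.0985]
ee_rot: [178.6, -0.4, 90.5]
wrist_force: [-5.1, -1.7, 9.8]
grip_width: 0.0128
```

>>> jog_arm(
  deltas=[
    {"dx": 0, "dy": 0, "dz": -0.015, "turn": 0.12},
    {"dx": 0, "dy": 0, "dz": -0.02, "turn": 0},
    {"dx": 0, "dy": 0, "dz": -0.015, "turn": 0.12},
    {"dx": 0, "dy": 0, "dz": -0.02, "turn": 0},
  ],
)

```text
time_s: 10.95
tcp_pos: [0.5533, 0.0974, 0.0984]
ee_rot: [178.6, -0.3, 92.8]
wrist_force: [-5.2, -1.5, 11.0]
grip_width: 0.0129
```

>>> jog_arm(
  deltas=[
    {"dx": 0, "dy": 0, "dz": -0.01, "turn": 0.12},
    {"dx": 0, "dy": 0, "dz": -0.018, "turn": 0},
    {"dx": 0, "dy": 0, "dz": -0.01, "turn": 0.12},
    {"dx": 0, "dy": 0, "dz": -0.018, "turn": 0},
  ],
)

```text
time_s: 11.35
tcp_pos: [0.5532, 0.0974, 0.098]
ee_rot: [178.6, -0.3, 95.0]
wrist_force: [-3.5, -1.6, 6.4]
grip_width: 0.013
```

>>> jog_arm(
  deltas=[
    {"dx": 0, "dy": 0, "dz": -0.02, "turn": 0},
    {"dx": 0, "dy": 0, "dz": -0.02, "turn": 0},
  ],
)

```text
time_s: 11.55
tcp_pos: [0.5532, 0.0973, 0.0971]
ee_rot: [178.6, -0.3, 95.1]
wrist_force: [-2.4, -1.3, 6.1]
grip_width: 0.0131
```

>>> jog_arm(
  deltas=[
    {"dx": 0, "dy": 0, "dz": -0.03, "turn": 0},
    {"dx": 0, "dy": 0, "dz": -0.03, "turn": 0},
    {"dx": 0, "dy": 0, "dz": -0.02, "turn": 0},
  ],
)

```text
time_s: 11.85
tcp_pos: [0.5532, 0.0973, 0.0953]
ee_rot: [178.6, -0.3, 95.2]
wrist_force: [-3.7, -0.8, 6.0]
grip_width: 0.0129
```

>>> jog_arm(
  deltas=[
    {"dx": 0, "dy": 0, "dz": -0.03, "turn": 0},
    {"dx": 0, "dy": 0, "dz": -0.03, "turn": 0},
  ],
)

```text
time_s: 12.05
tcp_pos: [0.5532, 0.0973, 0.094]
ee_rot: [178.6, -0.2, 95.2]
wrist_force: [-3.4, -2.0, 7.6]
grip_width: 0.013
```

>>> jog_arm(
  deltas=[
    {"dx": 0, "dy": 0, "dz": -0.025, "turn": 0},
  ],
)

```text
time_s: 12.15
tcp_pos: [0.5533, 0.0973, 0.0938]
ee_rot: [178.6, -0.2, 95.2]
wrist_force: [-7.0, -3.2, 15.4]
grip_width: 0.0132
```

>>> jog_arm(
  deltas=[
    {"dx": 0, "dy": 0, "dz": -0.025, "turn": 0},
  ],
)

```text
time_s: 12.25
tcp_pos: [0.5533, 0.0974, 0.0938]
ee_rot: [178.6, -0.2, 95.3]
wrist_force: [-6.5, -4.0, 15.5]
grip_width: 0.0133
```

Stopped hard at 0.0938, 4.8 mm below the ring stop, which is the home height I gripped at. Next I relax the pressure and let go.

>>> jog_arm(
  deltas=[
    {"dx": 0, "dy": 0, "dz": 0.006, "turn": 0},
    {"dx": 0, "dy": 0, "dz": 0, "turn": 0},
  ],
)

```text
time_s: 12.45
tcp_pos: [0.5532, 0.0973, 0.094]
ee_rot: [178.6, -0.2, 95.3]
wrist_force: [-2.9, -0.2, 4.4]
grip_width: 0.0129
```

>>> jog_arm(
  deltas=[
    {"dx": 0, "dy": 0, "dz": 0, "turn": 0},
    {"dx": 0, "dy": 0, "dz": 0, "turn": 0},
    {"dx": 0, "dy": 0, "dz": 0, "turn": 0},
    {"dx": 0, "dy": 0, "dz": 0, "turn": 0},
  ],
  hand=0,
)

```text
time_s: 12.85
tcp_pos: [0.5538, 0.0977, 0.0935]
ee_rot: [178.6, -0.3, 95.3]
wrist_force: [0.3, -0.3, 0.2]
grip_width: 0.0425
```

```bash
python3 - <<'E'
from h import *
d=get("wrist","pics/w7.png"); s=robot.sense()
print(s["tcp_pos"],s["ee_rot"],s["grip_width"],s["wrist_force"],s["torque"],s["joint_pos"])
E
```

```text
[0.55379639 0.09769116 0.09345901] [178.56179351  -0.24692135  95.31303635] 0.04281274254937088 [ 0.24170941  0.1000375  -0.09459176] [-0.02934017 -0.02333358  0.01151598] [ 30.26401498  28.77884734 -55.13437348 102.20976858  26.85902244
  61.59676386  61.13734512]
```

View pics/w7.png

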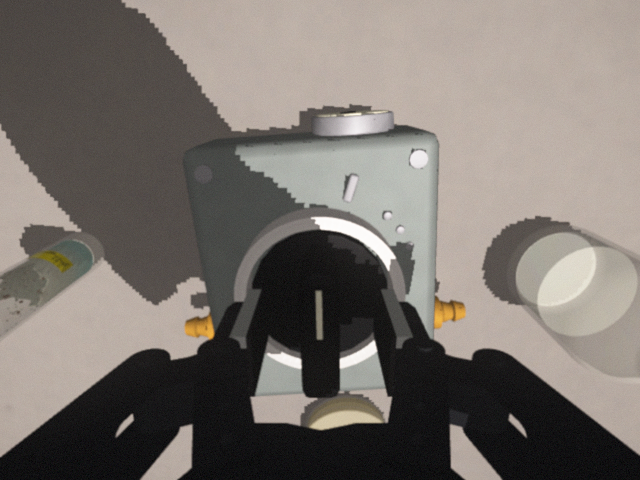

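The pads are clear of the bar, which points past the rib. Retracting straight up.

>>> jog_arm(
  deltas=[
    {"dx": 0, "dy": 0, "dz": 0.2, "turn": 0},
    {"dx": 0, "dy": 0, "dz": 0.3, "turn": 0},
    {"dx": 0, "dy": 0, "dz": 0.5, "turn": 0},
    {"dx": 0, "dy": 0, "dz": 0.8, "turn": 0},
    {"dx": 0, "dy": 0, "dz": 0.8, "turn": 0},
    {"dx": 0, "dy": 0, "dz": 0.8, "turn": 0},
    {"dx": 0, "dy": 0, "dz": 0.8, "turn": 0},
    {"dx": 0, "dy": 0, "dz": 0.4, "turn": 0},
    {"dx": 0, "dy": 0, "dz": 0, "turn": 0},
    {"dx": 0, "dy": 0, "dz": 0, "turn": 0},
  ],
)

```text
time_s: 13.9
tcp_pos: [0.5537, 0.0988, 0.2195]
ee_rot: [178.3, -0.2, 95.4]
wrist_force: [0.6, 0.4, -1.3]
grip_width: 0.0429
```

```bash
python3 - <<'E'
from h import *
import pickle
s=robot.sense();print(s["tcp_pos"],s["ee_rot"],s["wrist_force"],s["time_s"])
d=get("wrist","pics/w8.png");pickle.dump(d,open("w8.pkl","wb"))
a=get("scene")["frame"][160:340,220:380];b=get("side");pickle.dump(b,open("d8.pkl","wb"));b=b["frame"][200:370,220:380]
cv2.imwrite("pics/both8.png",np.hstack([cv2.resize(a,(400,450)),cv2.resize(b,(400,450))]))
g=lambda f:np.clip(255*(f/255.)**.5,0,255).astype('uint8')
cv2.imwrite("pics/w8.png",g(d["frame"]))
print(proj(d,[[.554,.0985,.07]]))
E
```

```text
[0.55371751 0.09879394 0.21945341] [178.33535829  -0.24343265  95.39670341] [ 0.62657288  0.41505751 -1.2709627 ] 13.9
[[319.85339877 215.44782296]]
```

View pics/w8.png

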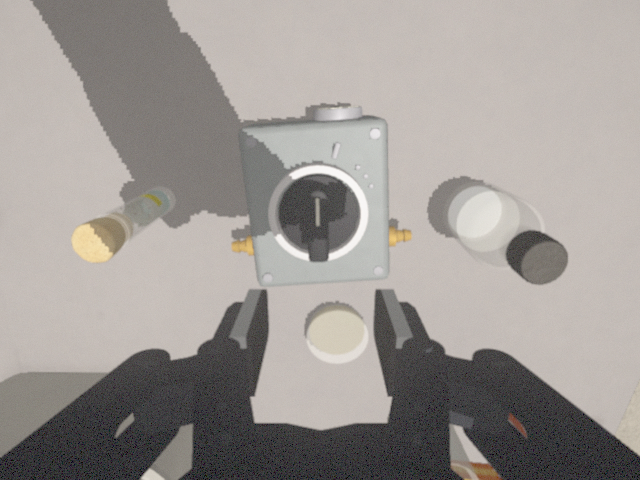

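View pics/both8.png

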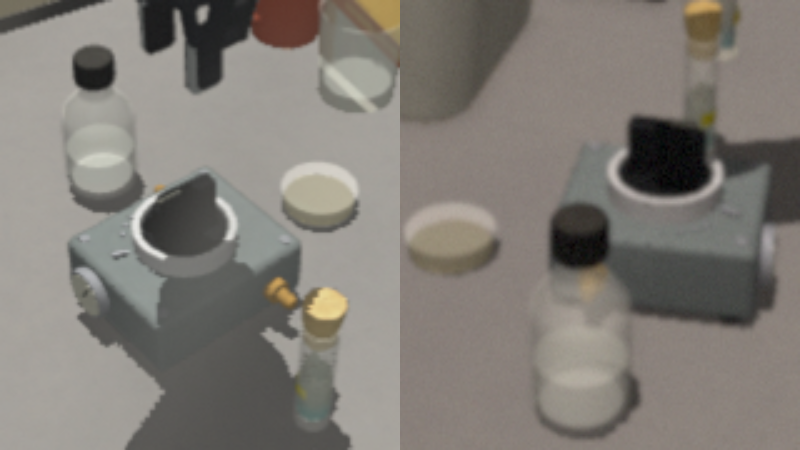

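```bash
python3 - <<'E'
from h import *
import pickle
d=pickle.load(open("d8.pkl","rb"))
cv2.imwrite("pics/d8z.png",cv2.resize(d["frame"][225:285,295:365],None,fx=10,fy=10,interpolation=0))
a=np.radians(185.3);u=np.array([np.cos(a),np.sin(a)]);n=np.array([-u[1],u[0]]);c=np.array([.554,.0988])
for p in (0,.005,.010):
    q=proj(d,[np.r_[c-.023*u+.007*n*s,.103+p] for s in(1,-1)]);print(p,((q-[295,225]+.5)*10).round(0).tolist())
E
```

```text
0 [[184.0, 183.0], [162.0, 225.0]]
0.005 [[185.0, 155.0], [163.0, 196.0]]
0.01 [[185.0, 127.0], [163.0, 168.0]]
```

View pics/d8z.png

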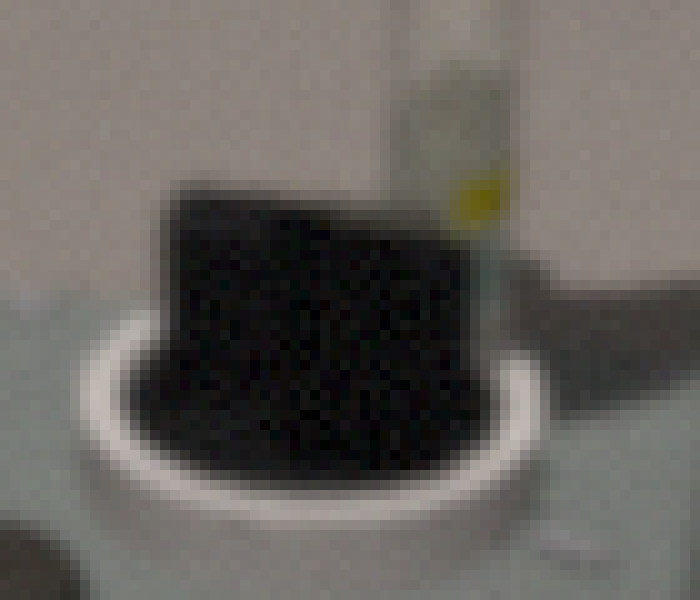

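The bar's top corner is at (180,183). The home prediction is (184,183), and 5 mm up would show at row 155, so the knob is fully home. Handing in.

```bash
python3 -c "
from workcell import robot
print(robot.close_job())"
```

```text
the job is handed in; nothing more can be done
None
```

The valve is switched from rest to run, and I handed the job in at about 14 s of the 48 s allowed.

- **Pull and turn:** I gripped the knob bar, pulled it up about 9 mm and turned it anticlockwise past the rib. The wrist camera showed the nose line and the rib lined up at the mark.
- **Finding the slot:** I felt for it by turning in steps of about 1° under roughly 10 N of downward force. The highest was about 17 N, on the first contact with the lock ring. The tooth dropped in about 16° past the mark.
- **Locking home:** I pressed the knob down until it stopped hard at about 15 N. The tool was then back at the height where I first gripped the knob, 4.8 mm below where the ring had stopped it. I then let go and lifted clear.

**Last checks:**
- **Knob height:** in the side camera, the top of the bar matched the fully home position; 5 mm up would have shown clearly.
- **Bystanders:** the vial, bottle and dish were still standing and looked unmoved. I compared them by eye and did not re-measure them.
- **Not tested:** I did not turn the knob against the slot to prove the lock, so as not to force it.
- **Small disagreements:** the tool was tilted about 1.5°, and camera estimates of the knob axis differed by 1–2 mm. Neither affected the result.

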